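# Set the blue reference cell in the glaze-lab photometer

## Task

Ready the photometer for its check: turn both red wing fasteners on its cover a quarter turn anticlockwise to unlock them, then swing the cover up by its handle until it stands open past upright. Take the blue reference cell from the tray by its frosted sides, never touching its clear faces with the fingers, and lower it gently, without dropping it, fully home in the cell holder with its clear faces in the light path, one towards the lamp and one towards the detector. Leave the cover open with the fasteners unlocked, and everything else on the bench where it stands.

Things in the scene. Friction and masses are not known exactly. Their poses are not given: they have to be found in the camera images.
- photometer: grey bench photometer, fixed. Origin on the bench under the cell holder; x from its front (robot side) to its hinge side, y to its left, z up. Covered sample compartment: outside x -78..88, y -103..103 mm, rim 98.5 mm up, walls 8 mm, inner floor 20 mm up; front and back of the holder it is free for fingers. Left of it (y 103..235 mm) the electronics half with keypad and display, up to 111 mm high
- cover (a joint): angle of the grey cover (170 x 208 x 6 mm, 0.3 kg) about its hinge at the back, along the photometer's y: 0 closed, grows as the front edge swings up, 1.57 upright, stop at 1.9. The stiff friction hinge stays where it is left (up to about 6 N at the handle moves it). While a fastener is locked its tongue holds the cover shut
- cover_hinge (a point): point on the cover's hinge axis, in the middle of its width, at the rim of the compartment; moves with the cover: its y axis is the hinge axis, its x axis lies in the cover and points away from the front edge, its z axis is the cover's outward normal
- cover_handle (a point): middle of the steel pull at the cover's front edge, a round bar of 8 mm diameter and 70 mm length along the photometer's y, between two posts. 158 mm in front of the hinge and 36 mm off the hinge plane (30 mm above the cover's outer face); the cover's front edge is 12 mm beyond it. Same axes as cover_hinge
- latch_left (a joint): turn of the left quarter-turn wing fastener: 0 locked (wing points front to back, along the cover's x), grows anticlockwise seen from above, stop at 1.571 = unlocked (wing lies left to right). It stays where it is left (friction 0.04 N m); its tongue is clear of the catch from about 1.25
- latch_right (a joint): the same for the right fastener, also anticlockwise to unlock. The tongues of both hang 16 mm below the cover's inner face, 140 mm from the hinge
- latch_left_grip (a point): on the turning axis of the left red wing, 15 mm above the cover's outer face. The wing is 28 mm long (along this point's x), 9 mm thick (along its y) and stands from 4 to 22 mm above the cover, on a steel disc of 28 mm diameter. It turns with the wing. 140 mm in front of the hinge, 75 mm left of the middle of the cover
- latch_right_grip (a point): the same for the right red wing, 75 mm right of the middle of the cover
- cell_seat (a point): centre of the floor of the cell holder's square well, 26 mm above the bench. Its x axis is the light path (along the photometer's y), z up. The blue-grey holder is 47 mm square outside; the well is 27 mm square and 28 mm deep with a 3 mm chamfer round its mouth, and open to lamp and detector through 15 mm windows
- lamp_lens (a point): centre of the lens of the lamp: finned aluminium lamp house (50 mm along the photometer's x) with a brass barrel, right of the cell holder, 31 mm from its centre; up to 71 mm above the bench. The light path runs from here, 36 mm above the bench, through the holder to the detector
- detector_lens (a point): centre of the lens of the detector, a green block with a dark barrel left of the cell holder, 30 mm from its centre, up to 56 mm above the bench
- blue_cell: solid blue glass cell with a blue cap, 25 x 25 x 62 mm, about 84 g. Origin in the centre of its underside, z up. Clear polished faces look to +x and -x, white frosted sides to +y and -y, all up to 50 mm; above, the cap, 25 x 25 x 12 mm, with a white line on top along x (pointing through the clear faces). Starts upright on the tray, turned anyhow
- blue_clear_faces: the two clear faces of the blue cell, 17 mm wide and 47 mm high, part of it; same origin and axes as blue_cell
- amber_cell: amber glass cell with an orange cap, else the same as the blue cell; to be left alone on the tray. The two cells stand 80 mm or more apart
- tray: shallow white tray on the bench, fixed, 120 x 200 x 14 mm, floor 4 mm thick. Origin in the centre of its underside, long side along its y; the two cells stand on it
- glaze_jar: bystander: blue glaze jar, 68 mm diameter, 95 mm high, origin under its centre
- bisque_cup: bystander: terracotta cup, 76 mm diameter, 85 mm high, origin under its centre
- brush: bystander: glaze brush, 150 mm long, lying on the bench along its x
- test_tile: bystander: white glaze test tile, 50 x 50 x 7 mm, flat on the bench
- mould_half: bystander: plaster mould half, 70 x 80 x 40 mm, origin under its centre

How it is judged (in metres and radians):
On the way, in this order (a step that is already met when the one before it is completed fails the run):
1. both wing fasteners are turned to unlocked (over 1.3 rad) (value of joint each of latch_left, latch_right above 1.3 rad), for 0.1 s.
2. the cover stands open (over 1.5 rad) (value of joint cover above 1.5 rad), for 0.2 s.
At the end, for the whole second after the job is handed in: The blue cell stands at rest on the floor of the holder's well (within 2.5 mm of the floor and 3 mm of its centre, upright within 0.06 rad), the line through its clear faces within 0.12 rad of the light path; the cover is open over 1.5 rad and both fasteners are still turned over 1.3 rad (all of step 1 and value of joint cover above 1.5 rad and horizontal distance between blue_cell and cell_seat below 0.003 m and z of blue_cell in the frame of cell_seat between -0.003 and 0.0025 m and angle between blue_cell's own z axis and vertical below 0.06 rad and angle between the x axis of blue_cell and the x axis of cell_seat, either way round below 0.12 rad and linear speed of blue_cell below 0.01 m/s); the robot touches nothing.
It fails at once if the fingers touch a clear face of the blue cell (over 0.5 N) (contact force between the fingers and blue_clear_faces above 0.5 N).
It fails at once if the blue cell is dropped into the photometer (faster than 0.45 m/s within 50 mm of its seat) (distance between blue_cell and cell_seat below 0.05 m and linear speed of blue_cell above 0.45 m/s).
It fails at once if the amber cell is moved by more than 20 mm or knocked over (distance of amber_cell from where it was at the start of the episode above 0.02 m or angle between amber_cell's own z axis and vertical above 0.5 rad).
It fails at once if a bystander is moved by more than 30 mm (distance of any of glaze_jar, bisque_cup, brush, test_tile, mould_half from where it was at the start of the episode above 0.03 m).
It also fails if it takes over 72 s, if anything falls off the work surface, if the arm or the gripper's body presses on something with over 40 N, if the wrist force passes 120 N, or if a joint passes its speed limit or range.

## Robot

A 6-joint arm with a two-finger parallel gripper is mounted at the origin on the work surface. World frame = base frame: x ahead of the robot, y to its left, z up, the work surface at z = 0. Lengths are in m, angles in degrees, forces in N, time in s.
With the tool pointing down it reaches from about 0.3 to 0.75 m from the base axis. Payload 8.5 kg.
Tool frame: the origin (TCP) lies on the centre line of the jaws, within the pads' length; the fingertips stand 11 mm ahead of it and the grasp point (between the pads) lies 8 mm behind it; z points along the fingers, y is the line along which they close (so a half turn about z gives the same grasp; the last joint's range is limited). The gripper opens to 85 mm and grips with 20 to 120 N. Pads are 22 mm wide; open, the fingers measure 114 mm over their backs; the gripper's body (76 mm by 85 mm) begins 54 mm behind the grasp point. The pads swing forward as they close: fully open they stand 13 mm farther back than shut.
Start: joints at [57.279, 21.807, 74.336, -0, 83.858, -12.336], TCP at [0.192, 0.516, 0.217] pointing down, gripper open.
Joint ranges: [-178.18, 178.18], [-50.72, 133.34], [12.68, 142.11], [-81.47, 261.47], [9.98, 163.14], [-165.26, 165.26]. Speed limits (degrees/s): [136.94, 136.94, 180, 180, 180, 180].

## Interface

Orientations are given as a 3x3 rotation matrix whose columns are the frame's x, y, z axes.
In Python, from rig import env, optics, telemetry, close_job gives the robot as it stands (env), with the cameras (optics), the job as plain functions and the readings (telemetry).
- The arm moves only by the shell command python3 nudge.py 'ROWS' [FORCE]. ROWS is a JSON list of rows, 1 to 10 of them, each of 5 numbers: dx, dy, dz in m, then a turn about the tool's z in degrees, then the finger opening in m; each row shifts and turns the commanded pose from where the row before left it, along the tool's axes as they then stand; what a row does not reach is not made up. A row lasts 1/10 s, in which the tool goes at most 0.05 m and 8.59 degrees, less where a joint would pass 70% of its speed; a pose out of reach is approached as far as the arm can. The fingers move at their own pace and stop on an object; FORCE is the grip in N (left out, the last holds). Time passes only in rows, so rows that do not move let the fingers close. It prints the time, the measured TCP pose, the force, the opening and the grip force at its end.
- telemetry.observe(): the state, without advancing time (a new reading comes with each control period).
- optics.get_image(name): name is "scene" or "top" or "wrist"; returns a dict with "pixels" (400x640x3 uint8, red, green, blue), "K" (3x3 intrinsics, pixels), "extrinsics" (4x4, takes a point from world to camera coordinates). Camera axes: x right, y down, z forward; pixel columns grow to the right and rows downward; lengths in m; the calibration is good to about 2 mm. A picture is of the moment at which its call begins. There is no depth.
- close_job(): hands the job in; it is judged then, once.
The state is a dict: "time_s": time; "q": joint angles; "qvel": joint speeds; "joint_efforts": joint torques, N m; "position": TCP position; "tool_rot": TCP orientation; "ft_force": force on the tool from outside, world axes, zero at the start; "wrist_torque": the same for the moment, N m; "grip_width": finger opening in m; "gripper_force": force on a finger pad.
Only numpy, scipy, OpenCV 4.12 (cv2) and the standard library are available. Lean on these libraries where they do the work, as an engineer would, in place of code of your own. Each camera call takes 0.05 s, during which the arm holds its last target. There are 200 camera calls.

## Working session

There is one attempt and no reset: what is moved stays moved. The work goes in short steps, Python scripts to look and compute and a shell command to move; the robot and the scene stay as the last step left them, time stands still between calls to the robot, and variables do not carry over. Pictures are saved under pics/ and viewed, at most 10 in all, crops included, and the job is handed in when it is done.

```bash
ls; mkdir -p pics; python3 - <<'E'
from rig import env, optics, telemetry, close_job
import cv2
for n in ("scene","top"):
    r=optics.get_image(n); cv2.imwrite(f"pics/{n}0.png",r["pixels"][:,:,::-1]); print(n,r["K"].tolist(),r["extrinsics"].round(4).tolist())
s=telemetry.observe(); print(s["time_s"],s["position"],s["tool_rot"],s["grip_width"])
E
```

```text
nudge.py
pics
rig.py
scene [[457.60363819845395, 0.0, 311.13981862187404], [0.0, 457.60363819845395, 197.28688682492773], [0.0, 0.0, 1.0]] [[0.6182, 0.786, -0.0037, -0.3773], [0.5454, -0.4324, -0.7181, -0.257], [-0.566, 0.4419, -0.696, 1.8516], [0.0, 0.0, 0.0, 1.0]]
top [[369.0598358607522, 0.0, 317.82823928067756], [0.0, 369.0598358607522, 197.6697162036126], [0.0, 0.0, 1.0]] [[-0.0215, -0.9998, 0.0045, 0.0069], [-0.9988, 0.0213, -0.0431, 0.5968], [0.043, -0.0054, -0.9991, 1.051], [0.0, 0.0, 0.0, 1.0]]
0.1 [0.19141643 0.51532787 0.21647903] [[-9.37374585e-01  3.48322242e-01 -7.09828179e-04]
 [ 3.48322838e-01  9.37374036e-01 -1.05696357e-03]
 [ 2.97210585e-04 -1.23802015e-03 -9.99999189e-01]] 0.08565523493455987
```

View pics/scene0.png

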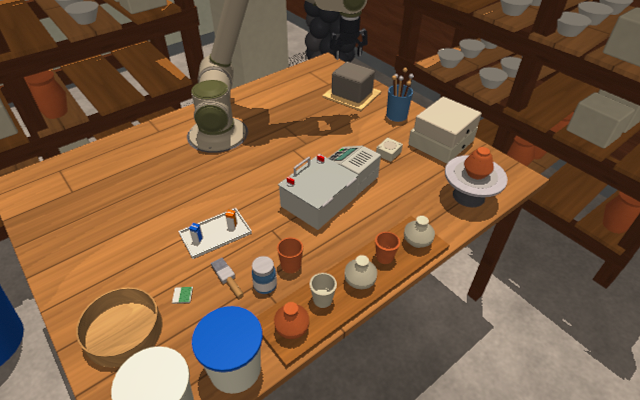

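View pics/top0.png

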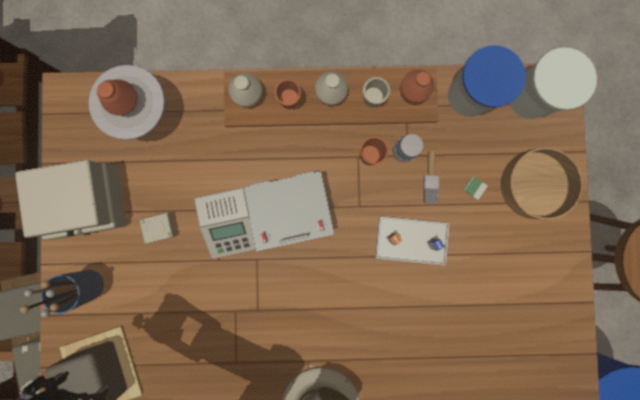

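The scene view shows the red wings at about (290,181) and (320,158), the blue cell at (195,232) and the amber at (231,219). The top view shows the wings at (265,238) and (321,225), the handle at (295,238), the blue cell at (437,244) and the amber at (395,239).

```bash
cat > h.py <<'E'
import numpy as np, cv2
from rig import env, optics, telemetry, close_job
np.set_printoptions(precision=4,suppress=True)
def img(n,save=None):
    r=optics.get_image(n)
    if save: cv2.imwrite(f"pics/{save}.png",r["pixels"][:,:,::-1])
    return r
def ray(r,uv):
    E=np.array(r["extrinsics"]);R,t=E[:3,:3],E[:3,3]
    d=R.T@np.linalg.inv(r["K"])@np.array([uv[0],uv[1],1.]); return -R.T@t,d/np.linalg.norm(d)
def onz(r,uv,z):
    o,d=ray(r,uv); return o+d*(z-o[2])/d[2]
def tri(a,b):
    (o,d),(p,e)=a,b
    s=np.linalg.lstsq(np.c_[d,-e],p-o,rcond=None)[0]; A=o+s[0]*d;B=p+s[1]*e
    return (A+B)/2,np.linalg.norm(A-B)
def blobs(r,lo,hi,amin=8,roi=None,invert=False):
    hsv=cv2.cvtColor(r["pixels"],cv2.COLOR_RGB2HSV)
    m=cv2.inRange(hsv,np.array(lo),np.array(hi))
    if lo[0]==0 and invert: m|=cv2.inRange(hsv,np.array((172,lo[1],lo[2])),np.array((180,255,255)))
    if roi: k=np.zeros_like(m);x0,y0,x1,y1=roi;k[y0:y1,x0:x1]=1;m*=k
    n,l,s,c=cv2.connectedComponentsWithStats(m)
    return [(c[i],s[i],m,l==i) for i in range(1,n) if s[i][4]>=amin]
def proj(r,P):
    E=np.array(r["extrinsics"]);c=E[:3,:3]@np.asarray(P)+E[:3,3];u=r["K"]@c;return u[:2]/u[2]
E
python3 - <<'E'
from h import *
S=img("scene");T=img("top")
for nm,r,roi in (("S",S,(270,140,345,200)),("T",T,(250,210,335,250))):
    for b in blobs(r,(0,150,100),(6,255,255),3,roi,True): print(nm,"red",b[0],b[1])
for nm,r,roi in (("S",S,(170,200,260,260)),("T",T,(375,215,450,268))):
    for b in blobs(r,(105,120,60),(130,255,255),3,roi): print(nm,"blue",b[0],b[1])
    for b in blobs(r,(5,150,100),(20,255,255),3,roi): print(nm,"or",b[0],b[1])
E
```

```text
S red [320.2059 158.    ] [317 155   7   7  34]
S red [290.2703 180.6486] [287 178   7   7  37]
T red [263.4 235.6] [263 234   2   4   5]
S blue [196.1828 230.0108] [189 223  13  18  93]
S or [214.8719 227.1673] [ 170  200   90   60 3365]
T blue [436. 246.] [435 244   3   5   7]
T or [397.6 237. ] [396 235   4   5   5]
T or [392.7143 239.9286] [391 236   5   8  14]
```

```bash
python3 - <<'E'
from h import *
S=img("scene");T=img("top");W=img("wrist")
print("wrist",W["extrinsics"].tolist(),W["K"].tolist())
for nm,r,uv in (("L",S,(320.2,158)),("R",S,(290.3,180.6)),("L",T,(265,237.5)),("R",T,(321.5,225))): print(nm,onz(r,uv,.118))
print(tri(ray(S,(320.2,158)),ray(T,(265,237.5))),tri(ray(S,(290.3,180.6)),ray(T,(321.5,225))))
print("blue",onz(T,(437,244),.06),onz(S,(195,226),.06))
print("amber",onz(T,(395,239),.06))
s=telemetry.observe();R=np.array(s["tool_rot"]);E=np.array(W["extrinsics"]);c=-E[:3,:3].T@E[:3,3]
print("cam in tool",R.T@(c-s["position"]), R.T@E[:3,:3].T)
E
```

```text
wrist [[0.34831584412251326, 0.9373772190163893, -0.00014833179777412728, -0.5486105218864036], [0.8856770363675555, -0.32905296783342997, 0.32756729325620526, -0.04225576702649799], [0.307005309374946, -0.11422825232451354, -0.9448278395488156, 0.3813550565247329], [0.0, 0.0, 0.0, 1.0]] [[300.43485174641125, 0.0, 318.40005760666924], [0.0, 300.43485174641125, 203.2041498205664], [0.0, 0.0, 1.0]]
L [0.4892 0.1348 0.118 ]
R [ 0.5184 -0.0125  0.118 ]
L [0.4922 0.1334 0.118 ]
R [ 0.5212 -0.0133  0.118 ]
(array([0.4922, 0.1327, 0.121 ]), np.float64(0.0005272314183852842)) (array([ 0.521 , -0.0137,  0.1205]), np.float64(0.0009537500786179581))
blue [ 0.4605 -0.3298  0.06  ] [ 0.4511 -0.3295  0.06  ]
amber [ 0.4767 -0.2149  0.06  ]
cam in tool [ 0.085  -0.0013 -0.1572] [[ 0.     -0.9448 -0.3276]
 [ 1.     -0.      0.0002]
 [-0.0002 -0.3276  0.9448]]
```

```bash
python3 nudge.py '[[-0.039,-0.0296,-0.003,0,0.03],[-0.039,-0.0296,-0.003,0,0.03],[-0.039,-0.0296,-0.003,0,0.03],[-0.039,-0.0296,-0.003,0,0.03],[-0.039,-0.0296,-0.003,0,0.03],[-0.039,-0.0296,-0.003,0,0.03],[-0.039,-0.0296,-0.003,0,0.03],[-0.039,-0.0296,-0.003,0,0.03],[-0.039,-0.0296,-0.003,0,0.03],[-0.039,-0.0296,-0.003,0,0.03]]' 30
python3 nudge.py '[[-0.039,-0.0296,-0.003,0,0.03],[0,0,0,8.25,0.03],[0,0,0,8.25,0.03],[0,0,0,8.25,0.03],[0,0,0,8.25,0.03],[0,0,0,8.25,0.03],[0,0,0,8.25,0.03],[0,0,0,8.25,0.03],[0,0,0,8.25,0.03],[0,0,0,8.25,0.03]]'
python3 nudge.py '[[0,0,0,8.25,0.03],[0,0,0,8.25,0.03],[0,0,0,8.25,0.03],[0,0,0,8.25,0.03],[0,0,0,8.25,0.03],[0,0,0,8.25,0.03],[0,0,0,8.25,0.03],[0,0,0,8.25,0.03],[0,0,0,8.25,0.03],[0,0,0,0,0.03]]'
python3 - <<'E'
from h import *
W=img("wrist","w1"); s=telemetry.observe(); print(s["time_s"],s["position"],s["q"],s["tool_rot"])
for b in blobs(W,(0,150,80),(6,255,255),40,None,True):
    ys,xs=np.nonzero(b[3]); print("red",b[0],b[1],cv2.minAreaRect(np.c_[xs,ys].astype(np.float32)),onz(W,b[0],.1225))
E
```

```text
time_s: 1.35
position: [0.4547, 0.1003, 0.2474]
tool_rot: [[-0.937, 0.349, 0.001], [0.349, 0.937, 0.0], [-0.0, 0.0, -1.0]]
ft_force: [0.5, 0.2, 0.1]
grip_width: 0.03
gripper_force: 0.0
time_s: 2.35
position: [0.4802, 0.0609, 0.25]
tool_rot: [[0.087, 0.996, -0.0], [0.996, -0.087, -0.0], [-0.0, -0.0, -1.0]]
ft_force: [-0.1, -0.2, -0.0]
grip_width: 0.0295
gripper_force: 0.0
time_s: 3.35
position: [0.4802, 0.0609, 0.25]
tool_rot: [[0.981, 0.191, -0.0], [0.191, -0.981, 0.0], [-0.0, -0.0, -1.0]]
ft_force: [-0.4, 0.4, -0.0]
grip_width: 0.0299
gripper_force: 0.0
3.4 [0.4802 0.0609 0.25  ] [-6.8197 13.7747 80.6792 -0.0004 85.5491 71.8867] [[ 0.9806  0.1958 -0.0001]
 [ 0.1958 -0.9806 -0.    ]
 [-0.0001 -0.     -1.    ]]
red [398.6401 162.7336] [393 150  13  30 289] ((398.9645690917969, 164.36309814453125), (29.23270034790039, 11.426824569702148), 86.8201675415039) [ 0.5206 -0.0104  0.1225]
red [241.7143 160.0549] [238 152   9  17  91] ((242.00001525878906, 160.00001525878906), (17.09749412536621, 6.5759596824646), 80.53767395019531) [0.4944 0.1374 0.1225]
```

View pics/w1.png

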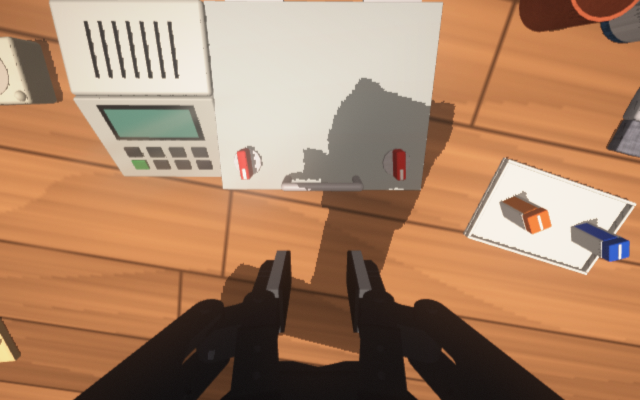

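Wrist view: wings at (245,163) and (399,164), handle from (285,185) to (362,187), cover front corners at about (222,189) and (422,189).

```bash
python3 - <<'E'
from h import *
W=img("wrist")
hsv=cv2.cvtColor(W["pixels"],cv2.COLOR_RGB2HSV)
m=((hsv[...,0]<8)|(hsv[...,0]>170))&(hsv[...,1]>130)&(hsv[...,2]>60)
for x0 in (225,375):
    print(W["pixels"][164,x0+5:x0+40].tolist() if x0==225 else "")
    mm=np.zeros_like(m);mm[140:185,x0:x0+50]=m[140:185,x0:x0+50]
    ys,xs=np.nonzero(mm);print(xs.min(),xs.max(),ys.min(),ys.max(),xs.mean(),ys.mean(),len(xs),onz(W,(xs.mean(),ys.mean()),.119))
a=onz(W,(222,189),.1045);b=onz(W,(422,189),.1045);print("corners",a,b,a-b,np.linalg.norm(a-b))
a=onz(W,(282,186),.1345);b=onz(W,(363,187),.1345);print("handle",a,b,np.linalg.norm(a-b),(a+b)/2)
E
```

```text
[[231, 225, 211], [231, 225, 212], [231, 225, 212], [229, 221, 208], [222, 210, 197], [238, 229, 221], [239, 230, 224], [239, 230, 222], [238, 216, 206], [236, 123, 112], [244, 106, 95], [246, 108, 98], [246, 109, 98], [246, 111, 100], [246, 111, 99], [244, 111, 99], [228, 103, 93], [193, 99, 88], [143, 96, 85], [135, 96, 85], [135, 96, 86], [140, 107, 97], [155, 137, 127], [157, 141, 131], [167, 150, 141], [208, 191, 182], [238, 228, 222], [240, 231, 226], [240, 231, 226], [239, 229, 224], [229, 216, 206], [164, 149, 138], [177, 164, 151], [227, 217, 203], [230, 222, 209]]
237 249 151 177 242.8876404494382 161.8988764044944 178 [0.4917 0.1369 0.119 ]

393 405 150 180 398.78723404255317 163.1823708206687 329 [ 0.52   -0.0115  0.119 ]
corners [0.4553 0.1581 0.1045] [ 0.4963 -0.0475  0.1045] [-0.041   0.2057  0.    ] 0.20972095662907397
handle [0.4798 0.0949 0.1345] [0.4938 0.0199 0.1345] 0.07631705740204014 [0.4868 0.0574 0.1345]
```

```bash
python3 nudge.py '[[0.0125,-0.035,0.02,0,0.03],[0.0125,-0.035,0.02,0,0.03],[0,0,0.03,0,0.03],[0,0,0.03,0,0.03],[0,0,0.015,0,0.03],[0,0,0.012,0,0.03],[0,0,0,0,0.03]]'
python3 nudge.py '[[0,0,0,0,0.004],[0,0,0,0,0.004],[0,0,0,0,0.004],[0,0,0,0,0.004],[0,0,0,0,0.004]]' 30
```

```text
time_s: 4.15
position: [0.4906, 0.1344, 0.1217]
tool_rot: [[0.981, 0.196, -0.003], [0.196, -0.981, -0.0], [-0.003, -0.0, -1.0]]
ft_force: [-0.1, 0.1, 0.2]
grip_width: 0.0301
gripper_force: 0.0
time_s: 4.65
position: [0.4914, 0.1344, 0.1233]
tool_rot: [[0.981, 0.193, 0.001], [0.193, -0.981, 0.0], [0.001, 0.0, -1.0]]
ft_force: [-0.1, -0.3, 0.3]
grip_width: 0.0042
gripper_force: 0.0
```

```bash
python3 - <<'E'
from h import *
W=img("wrist");S=img("scene")
a=W["pixels"][60:340,120:520]; b=cv2.resize(S["pixels"][130:220,260:400],None,fx=2.8,fy=2.8)
c=np.zeros((540,400,3),np.uint8);c[:280]=a;c[280:532,:392]=b
cv2.imwrite("pics/c1.png",c[:,:,::-1])
E
```

```text
(no output)
```

View pics/c1.png

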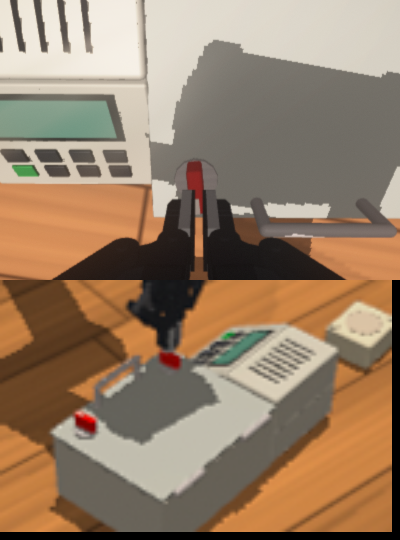

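Crop: fingers closed at crop (205,200), with the wing at (195,180) showing between and below them. I need to check whether the miss is lateral or in height.

```bash
python3 - <<'E'
from h import *
W=img("wrist"); s=telemetry.observe(); print(s["time_s"],s["position"],s["grip_width"],s["gripper_force"])
p=s["position"];R=np.array(s["tool_rot"])
print("disc",onz(W,(315,232),.1085), "tcp px",proj(W,p),"tip px",proj(W,p+R[:,2]*.011))
for P in ((.014,0),( -.014,0),(0,0)):
  for z in (.1085,.1265): print(P,z,proj(W,[.4907+P[0]*.981-P[1]*.193,.1343+P[0]*.193,z]))
c=W["pixels"][200:300,270:370]; cv2.imwrite("pics/c2.png",cv2.resize(c,None,fx=5,fy=5,interpolation=cv2.INTER_NEAREST)[:,:,::-1])
E
```

```text
4.8 [0.4913 0.1344 0.1231] 0.004158024205527085 0.0
disc [0.4957 0.1366 0.1085] tcp px [317.0741 249.7655] tip px [317.1394 241.3929]
(0.014, 0) 0.1085 [317.0867 219.2035]
(0.014, 0) 0.1265 [316.9702 231.2715]
(-0.014, 0) 0.1085 [317.1545 259.4048]
(-0.014, 0) 0.1265 [317.0504 274.7154]
(0, 0) 0.1085 [317.1214 239.7859]
(0, 0) 0.1265 [317.0114 253.5654]
```

View pics/c2.png

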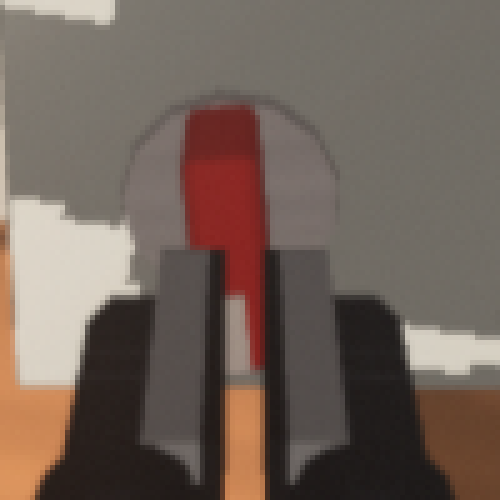

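```bash
python3 - <<'E'
from h import *
S=img("scene"); s=telemetry.observe(); p=s["position"]
for z in (.105,.1125,.12,.127,.134,.141): print(z,proj(S,[p[0],p[1],z]))
c=S["pixels"][125:185,290:350]; cv2.imwrite("pics/c3.png",cv2.resize(c,None,fx=8,fy=8,interpolation=cv2.INTER_NEAREST)[:,:,::-1])
E
```

```text
0.105 [320.453  161.3303]
0.1125 [320.4762 159.6244]
0.12 [320.4995 157.907 ]
0.127 [320.5215 156.2936]
0.134 [320.5435 154.6701]
0.141 [320.5657 153.0362]
```

View pics/c3.png

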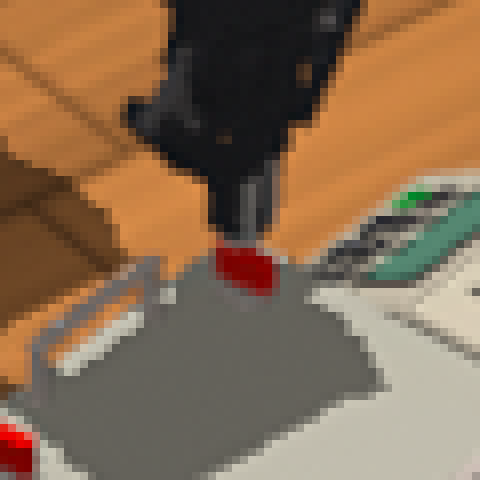

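Scene crop: the fingertips end at the top of the wing, about (320,155), so they stand above it. I'll open and descend step by step, watching the force.

```bash
python3 nudge.py '[[0,0,0,0,0.03],[0,0,0,0,0.03],[0,0,0,0,0.03],[0,0,0.004,0,0.03],[0,0,0.003,0,0.03],[0,0,0,0,0.03]]'
python3 - <<'E'
from h import *
W=img("wrist");c=W["pixels"][200:300,250:390]
cv2.imwrite("pics/c4.png",cv2.resize(c,None,fx=5,fy=5,interpolation=cv2.INTER_NEAREST)[:,:,::-1])
E
```

```text
time_s: 5.45
position: [0.491, 0.1344, 0.1154]
tool_rot: [[0.981, 0.193, -0.001], [0.193, -0.981, -0.0], [-0.001, -0.0, -1.0]]
ft_force: [-0.2, -0.0, 1.1]
grip_width: 0.0298
gripper_force: 0.0
```

View pics/c4.png

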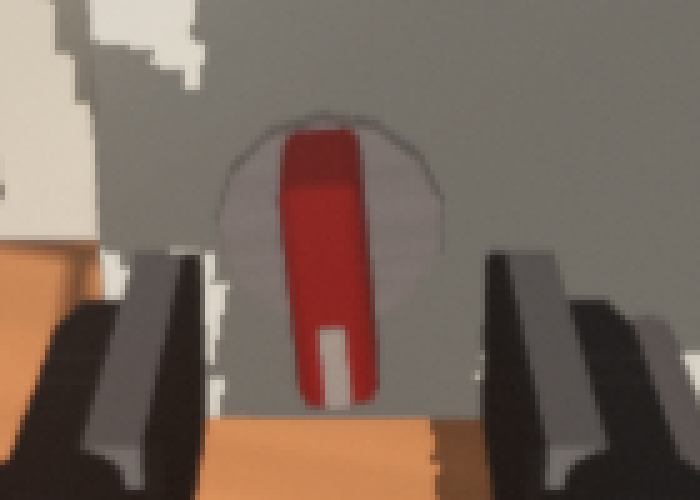

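The wing lies centred between the open fingers, with a white line on its front half. Its top runs from v≈237 to 280. I'll go down in small force-checked steps.

```bash
python3 nudge.py '[[0,0,0.002,0,0.03],[0,0,0.002,0,0.03],[0,0,0,0,0.03]]'; python3 nudge.py '[[0,0,0.002,0,0.03],[0,0,0.002,0,0.03],[0,0,0,0,0.03]]'
```

```text
time_s: 5.8
position: [0.4912, 0.1344, 0.1118]
tool_rot: [[0.981, 0.193, -0.0], [0.193, -0.981, -0.0], [-0.0, -0.0, -1.0]]
ft_force: [0.1, 0.6, 0.2]
grip_width: 0.0301
gripper_force: 0.0
time_s: 6.1
position: [0.4912, 0.1344, 0.1077]
tool_rot: [[0.981, 0.193, -0.001], [0.193, -0.981, -0.0], [-0.001, -0.0, -1.0]]
ft_force: [0.2, -0.4, -0.7]
grip_width: 0.03
gripper_force: 0.0
```

```bash
python3 nudge.py '[[0,0,0.003,0,0.03],[0,0,0.003,0,0.03],[0,0,0,0,0.03]]'; python3 nudge.py '[[0,0,0.002,0,0.03],[0,0,0.002,0,0.03],[0,0,0,0,0.03]]'; python3 nudge.py '[[0,0,0,0,0.006],[0,0,0,0,0.006],[0,0,0,0,0.006],[0,0,0,0,0.006],[0,0,0,0,0.006]]' 20
```

```text
time_s: 6.4
position: [0.4911, 0.1344, 0.1015]
tool_rot: [[0.981, 0.193, -0.001], [0.193, -0.981, -0.0], [-0.001, -0.0, -1.0]]
ft_force: [0.0, -0.4, 0.7]
grip_width: 0.03
gripper_force: 0.0
time_s: 6.7
position: [0.4912, 0.1344, 0.0978]
tool_rot: [[0.981, 0.193, -0.0], [0.193, -0.981, -0.0], [-0.0, -0.0, -1.0]]
ft_force: [-0.3, -0.3, -0.3]
grip_width: 0.0303
gripper_force: 0.0
time_s: 7.2
position: [0.4914, 0.1359, 0.0982]
tool_rot: [[0.981, 0.193, 0.001], [0.193, -0.981, 0.003], [0.001, -0.003, -1.0]]
ft_force: [0.8, 8.9, -0.6]
grip_width: 0.0082
gripper_force: 24.6
```

The wing is held (8.2 mm, 25 N). I'll recentre slightly and turn 90° anticlockwise.

```bash
python3 nudge.py '[[0,-0.0015,0,0,0.006],[0,0,0,-8,0.006],[0,0,0,-8,0.006],[0,0,0,-8,0.006],[0,0,0,-8,0.006],[0,0,0,-8,0.006],[0,0,0,-8,0.006],[0,0,0,-8,0.006],[0,0,0,-8,0.006],[0,0,0,-8,0.006]]'; python3 nudge.py '[[0,0,0,-8,0.006],[0,0,0,-8,0.006],[0,0,0,-2,0.006],[0,0,0,0,0.006]]'
```

```text
time_s: 8.2
position: [0.4914, 0.1362, 0.0982]
tool_rot: [[0.114, 0.993, 0.001], [0.993, -0.114, 0.001], [0.001, 0.001, -1.0]]
ft_force: [1.2, 2.8, -0.2]
grip_width: 0.0083
gripper_force: 24.6
time_s: 8.6
position: [0.4914, 0.1362, 0.0982]
tool_rot: [[-0.193, 0.981, 0.001], [0.981, 0.193, 0.001], [0.0, 0.001, -1.0]]
ft_force: [1.3, 3.4, -1.5]
grip_width: 0.0084
gripper_force: 24.6
```

```bash
python3 nudge.py '[[0,0,0,0,0.03],[0,0,0,0,0.03],[0,0,0,0,0.03],[0,0,-0.03,0,0.03],[0,0,-0.03,0,0.03],[0,0,0,8,0.03],[0,0,0,8,0.03],[0,0,0,8,0.03],[0,0,0,8,0.03],[0,0,0,8,0.03]]'; python3 nudge.py '[[0,0,0,8,0.03],[0,0,0,8,0.03],[0,0,0,8,0.03],[0,0,0,8,0.03],[0,0,0,8,0.03],[0,0,0,8,0.03],[0,0,0,2,0.03],[0,0.03,0,0,0.03],[0,0.04,0,0,0.03],[0,0.04,0,0,0.03]]'; python3 nudge.py '[[0,0.03,0,0,0.03],[0,0.01,0,0,0.03],[0,0,0,0,0.03]]'
python3 - <<'E'
from h import *
W=img("wrist","w5"); s=telemetry.observe(); print(s["time_s"],s["position"])
hsv=cv2.cvtColor(W["pixels"],cv2.COLOR_RGB2HSV)
m=(((hsv[...,0]<8)|(hsv[...,0]>170))&(hsv[...,1]>120)&(hsv[...,2]>60)).astype(np.uint8)
n,l,st,c=cv2.connectedComponentsWithStats(m)
for i in range(1,n):
    if st[i][4]>60:
        ys,xs=np.nonzero(l==i);P=np.array([onz(W,(x,y),.1265)[:2] for x,y in zip(xs,ys)]);r=cv2.minAreaRect((P*1000).astype(np.float32));print(c[i],st[i],r)
E
```

```text
time_s: 9.6
position: [0.4909, 0.1357, 0.158]
tool_rot: [[0.488, 0.873, -0.0], [0.873, -0.488, -0.0], [-0.0, -0.0, -1.0]]
ft_force: [-0.5, 0.3, 0.1]
grip_width: 0.0301
gripper_force: 0.0
time_s: 10.6
position: [0.5122, 0.0268, 0.1581]
tool_rot: [[0.981, 0.194, -0.0], [0.194, -0.981, -0.0], [-0.0, 0.0, -1.0]]
ft_force: [0.1, 0.4, 0.3]
grip_width: 0.0298
gripper_force: 0.0
time_s: 10.9
position: [0.52, -0.0121, 0.1578]
tool_rot: [[0.982, 0.191, -0.0], [0.191, -0.982, 0.0], [-0.0, -0.0, -1.0]]
ft_force: [0.2, 0.1, 0.8]
grip_width: 0.0302
gripper_force: 0.0
10.95 [ 0.5197 -0.011   0.1579]
[533.9745  17.1288] [ 493    0   91   38 1646] ((665.728271484375, -107.65557861328125), (17.702817916870117, 51.274715423583984), 10.996819496154785)
[596.3154   9.3513] [ 558    0   82   25 1335] ((674.5963134765625, -136.61801147460938), (11.341657638549805, 43.795413970947266), 10.996809959411621)
[316.7137 223.8891] [309 204  17  44 496] ((521.2868041992188, -11.538455963134766), (32.28269577026367, 8.871838569641113), 17.137104034423828)
[100.9803 227.3632] [ 78 221  54  14 457] ((492.3265075683594, 130.0740509033203), (9.552680969238281, 37.123748779296875), 14.373522758483887)
```

```bash
python3 nudge.py '[[0,0,0.025,0,0.03],[0,0,0.02,0,0.03],[0,0,0.01,0,0.03],[0,0,0.005,0,0.03],[0,0,0,0,0.03],[0,0,0,0,0.006],[0,0,0,0,0.006],[0,0,0,0,0.006],[0,0,0,0,0.006],[0,0,0,0,0.006]]' 20
```

```text
time_s: 11.95
position: [0.5204, -0.011, 0.0988]
tool_rot: [[0.981, 0.193, 0.002], [0.193, -0.981, 0.0], [0.002, 0.0, -1.0]]
ft_force: [-0.0, 4.3, 7.2]
grip_width: 0.0083
gripper_force: 25.3
```

```bash
python3 nudge.py '[[0,0,0,-8,0.006],[0,0,0,-8,0.006],[0,0,0,-8,0.006],[0,0,0,-8,0.006],[0,0,0,-8,0.006],[0,0,0,-8,0.006],[0,0,0,-8,0.006],[0,0,0,-8,0.006],[0,0,0,-8,0.006],[0,0,0,-8,0.006]]'; python3 nudge.py '[[0,0,0,-8,0.006],[0,0,0,-2,0.006],[0,0,0,0,0.006],[0,0,0,0,0.03],[0,0,0,0,0.03],[0,0,0,0,0.03],[0,0,-0.03,0,0.03],[0,0,-0.03,0,0.03],[0,0,-0.03,0,0.03],[0,0,0,0,0.03]]'
python3 - <<'E'
from h import *
T=img("wrist","w6"); s=telemetry.observe(); print(s["time_s"],s["position"],s["q"],s["tool_rot"])
E
```

```text
time_s: 12.95
position: [0.5195, -0.0103, 0.0988]
tool_rot: [[-0.025, 1.0, -0.0], [1.0, 0.025, 0.002], [0.002, -0.0, -1.0]]
ft_force: [-3.9, 7.9, 9.8]
grip_width: 0.0084
gripper_force: 25.7
time_s: 13.95
position: [0.5216, -0.0119, 0.1916]
tool_rot: [[-0.193, 0.981, 0.007], [0.981, 0.193, -0.002], [-0.003, 0.006, -1.0]]
ft_force: [-0.3, 0.6, -0.6]
grip_width: 0.0302
gripper_force: 0.0
14.0 [ 0.5206 -0.0116  0.1893] [-14.314   20.0919  81.8528  -0.0104  77.8555 -25.4175] [[-0.1926  0.9813  0.0033]
 [ 0.9813  0.1926 -0.001 ]
 [-0.0017  0.0031 -1.    ]]
```

View pics/w6.png

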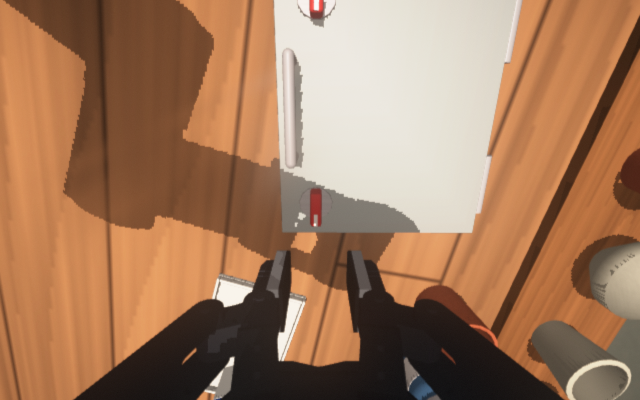

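Both wings now lie left to right, parallel to the front edge: (316,205) and (316,8). The handle runs from (288,50) to (291,165).

```bash
python3 - <<'E'
from h import *
r=img("wrist"); s=telemetry.observe(); R=np.array(s["tool_rot"]);p=s["position"]; print(p)
a=onz(r,(289,48),.1345);b=onz(r,(292,167),.1345); print(a,b,np.linalg.norm(a-b)); print(R.T@((a+b)/2-p))
E
```

```text
[ 0.5199 -0.0115  0.1879]
[0.4795 0.0966 0.1345] [0.4939 0.0214 0.1345] 0.07654327599995606
[ 0.0755 -0.019   0.0534]
```

```bash
python3 nudge.py '[[0.04,-0.01,0,0,0.03],[0.035,-0.009,0,0,0.03],[0,0,0.03,0,0.03],[0,0,0.03,0,0.03],[0,0,0.015,0,0.03],[0,0,0.01,0,0.03],[0,0,0,0,0.03]]'; python3 nudge.py '[[0,0,0,0,0.004],[0,0,0,0,0.004],[0,0,0,0,0.004],[0,0,0,0,0.004],[0,0,0,0,0.004]]' 40
```

```text
time_s: 14.75
position: [0.486, 0.0586, 0.1014]
tool_rot: [[-0.193, 0.981, -0.004], [0.981, 0.193, 0.0], [0.001, -0.003, -1.0]]
ft_force: [0.8, 1.1, 0.5]
grip_width: 0.0299
gripper_force: 0.0
time_s: 15.25
position: [0.4878, 0.0586, 0.1037]
tool_rot: [[-0.193, 0.981, 0.003], [0.981, 0.193, -0.0], [-0.001, 0.003, -1.0]]
ft_force: [6.0, 1.4, 0.5]
grip_width: 0.0064
gripper_force: 39.1
```

```bash
python3 nudge.py '[[0,0.0044,-0.0134,0,0.004],[0,0.0044,-0.0134,0,0.004],[0,0.0065,-0.0125,0,0.004],[0,0.0065,-0.0125,0,0.004],[0,0,0,0,0.004]]'
```

```text
time_s: 15.75
position: [0.5086, 0.0626, 0.1556]
tool_rot: [[-0.193, 0.981, 0.001], [0.981, 0.193, -0.001], [-0.001, 0.001, -1.0]]
ft_force: [1.0, -1.5, -1.3]
grip_width: 0.0064
gripper_force: 39.7
```

```bash
python3 - <<'E'
from h import *
S=img("scene");W=img("wrist")
b=cv2.resize(S["pixels"][110:240,250:410],None,fx=3,fy=3); a=W["pixels"][100:390,120:520]
c=np.zeros((690,480,3),np.uint8);c[:390]=b;c[400:690,:400]=a
cv2.imwrite("pics/c7.png",cv2.resize(c,None,fx=.85,fy=.85)[:,:,::-1])
E
```

```text
(no output)
```

View pics/c7.png

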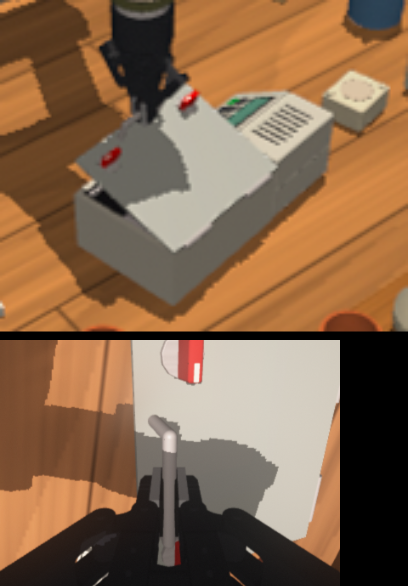

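The cover is lifting, about 20° open, with the handle bar held between the pads at crop (168,480). I'll continue the arc.

```bash
python3 nudge.py '[[0,0.0087,-0.0112,0,0.004],[0,0.0087,-0.0112,0,0.004],[0,0.0105,-0.0094,0,0.004],[0,0.0105,-0.0094,0,0.004],[0,0.012,-0.0076,0,0.004],[0,0.012,-0.0076,0,0.004],[0,0,0,0,0.004]]'; python3 nudge.py '[[0,0.013,-0.0053,0,0.004],[0,0.013,-0.0053,0,0.004],[0,0.0138,-0.003,0,0.004],[0,0.0138,-0.003,0,0.004],[0,0,0,0,0.004]]'; python3 nudge.py '[[0,0.0141,-0.0005,0,0.004],[0,0.0141,-0.0005,0,0.004],[0,0.014,0.0019,0,0.004],[0,0,0,0,0.004]]'
```

```text
time_s: 16.55
position: [0.5689, 0.074, 0.2137]
tool_rot: [[-0.192, 0.981, -0.0], [0.981, 0.192, -0.002], [-0.002, -0.0, -1.0]]
ft_force: [-10.4, -4.3, 20.6]
grip_width: 0.0061
gripper_force: 40.9
time_s: 17.05
position: [0.6232, 0.0844, 0.2296]
tool_rot: [[-0.192, 0.981, 0.003], [0.981, 0.192, -0.001], [-0.002, 0.003, -1.0]]
ft_force: [1.2, -3.7, 11.5]
grip_width: 0.0063
gripper_force: 41.9
time_s: 17.45
position: [0.6653, 0.0925, 0.2282]
tool_rot: [[-0.192, 0.981, 0.005], [0.981, 0.192, -0.001], [-0.002, 0.004, -1.0]]
ft_force: [5.0, -3.6, 8.5]
grip_width: 0.0064
gripper_force: 42.6
```

```bash
python3 nudge.py '[[0,0.014,0.0019,0,0.004],[0,0.0108,0.0033,0,0.004],[0,0.0108,0.0033,0,0.004],[0,0.005,0.002,0,0.004],[0,0,0,0,0.004],[0,0,0,0,0.004]]'
python3 - <<'E'
from h import *
img("top","t8");S=img("scene","s8"); s=telemetry.observe(); print(s["position"],s["ft_force"],s["q"])
E
```

```text
time_s: 18.05
position: [0.7041, 0.0999, 0.2167]
tool_rot: [[-0.191, 0.981, 0.003], [0.981, 0.191, -0.002], [-0.002, 0.002, -1.0]]
ft_force: [5.5, -4.2, 3.5]
grip_width: 0.0062
gripper_force: 42.8
[0.704  0.0999 0.2167] [ 5.9345 -3.9392  3.5669] [ -1.4017  39.2214  43.4878  -0.0912  97.1447 -12.4526]
```

```bash
python3 nudge.py '[[0,0,0,0,0.014],[0,0,0,0,0.014],[0,0,0,0,0.014],[0,0,-0.02,0,0.014],[0,0,-0.03,0,0.014],[0,0,-0.03,0,0.014],[0,0,-0.02,0,0.014],[0,0,0,0,0.014]]'
python3 - <<'E'
from h import *
S=img("scene","s9");img("wrist","w9"); s=telemetry.observe(); print(s["position"],s["q"])
# project expected cover front edge ends for theta candidates
y=np.array([-.193,.981,0]);x=np.array([.981,.193,0]);h=np.array([.4868,.0574,.0985])+.158*x
for th in (80,90,95,100,105):
    t=np.radians(th);e=h+.17*(-np.cos(t)*x+np.sin(t)*np.array([0,0,1]))
    print(th,[proj(S,e+k*y) for k in (-.104,.104)],[proj(S,e-.03*(-np.cos(t)*x+np.sin(t)*np.array([0,0,1]))+.021*(np.sin(t)*x+np.cos(t)*np.array([0,0,1]))+k*y) for k in (-.075,.075)])
for b in blobs(S,(0,120,80),(7,255,255),4,(260,80,420,260),True): print(b[0],b[1])
E
```

```text
time_s: 18.95
position: [0.7037, 0.1014, 0.3195]
tool_rot: [[-0.193, 0.981, 0.005], [0.981, 0.193, -0.0], [-0.001, 0.005, -1.0]]
ft_force: [0.3, 0.7, 0.7]
grip_width: 0.0139
gripper_force: 0.0
[0.7032 0.1013 0.3155] [ -1.3235  38.9265  28.5282   0.0031 112.6096 -12.4511]
80 [array([310.248 , 164.1089]), array([354.2356, 131.0869])] [array([323.6403, 169.8242]), array([354.8083, 145.5107])]
90 [array([318.2108, 167.7944]), array([362.0482, 134.1041])] [array([330.2623, 173.8681]), array([361.2784, 149.1344])]
95 [array([322.2719, 170.2073]), array([365.9849, 136.1633])] [array([333.5433, 176.3069]), array([364.4575, 151.358 ])]
100 [array([326.3341, 172.9781]), array([369.8915, 138.5714])] [array([336.7623, 178.9969]), array([367.5588, 153.8322])]
105 [array([330.3571, 176.0837]), array([373.7297, 141.3091])] [array([339.8878, 181.9143]), array([370.5522, 156.5353])]
[366.5556 152.7556] [362 149  10   8  45]
[335.6441 177.8475] [331 174  11   9  59]
```

The cover stands at about 98°. Next, over to the tray.

```bash
python3 nudge.py '[[-0.0304,-0.0341,0,0,0.06],[-0.0304,-0.0341,0,0,0.06],[-0.0304,-0.0341,0,0,0.06],[-0.0304,-0.0341,0,0,0.06],[-0.0304,-0.0341,0,0,0.06],[-0.0304,-0.0341,0,0,0.06],[-0.0304,-0.0341,0,0,0.06],[-0.0304,-0.0341,0,0,0.06],[-0.0304,-0.0341,0,0,0.06],[-0.0304,-0.0341,0,0,0.06]]'; python3 nudge.py '[[-0.0304,-0.0341,0,0,0.06],[0,0,0.03,8.2,0.06],[0,0,0.03,8.2,0.06],[0,0,0,8.2,0.06],[0,0,0,8.2,0.06],[0,0,0,8.2,0.06],[0,0,0,8.2,0.06],[0,0,0,8.2,0.06],[0,0,0,8.2,0.06],[0,0,0,8.2,0.06]]'; python3 nudge.py '[[0,0,0,8.2,0.06],[0,0,0,8.2,0.06],[0,0,0,0,0.06],[0,0,0,0,0.06]]'
python3 - <<'E'
from h import *
W=img("wrist","w10"); s=telemetry.observe(); print(s["time_s"],s["position"],s["q"])
print("pred cell px",proj(W,[.456,-.33,.066]))
for b in blobs(W,(100,100,40),(130,255,255),30): print("blue",b[0],b[1],onz(W,b[0],.066))
S=img("scene");
for b in blobs(S,(0,120,80),(7,255,255),4,(260,80,420,260),True): print(b[0],b[1])
E
```

```text
time_s: 20.05
position: [0.4255, -0.2635, 0.3148]
tool_rot: [[-0.193, 0.981, -0.002], [0.981, 0.193, 0.002], [0.002, -0.002, -1.0]]
ft_force: [0.2, -1.2, -0.4]
grip_width: 0.0599
gripper_force: 0.0
time_s: 21.05
position: [0.3991, -0.2985, 0.2548]
tool_rot: [[0.891, 0.454, -0.002], [0.454, -0.891, 0.003], [-0.001, -0.003, -1.0]]
ft_force: [0.1, 0.3, 0.1]
grip_width: 0.0599
gripper_force: 0.0
time_s: 21.45
position: [0.3994, -0.2989, 0.2555]
tool_rot: [[0.981, 0.193, -0.001], [0.193, -0.981, 0.002], [-0.001, -0.002, -1.0]]
ft_force: [0.7, -0.3, 0.3]
grip_width: 0.0598
gripper_force: 0.0
21.5 [ 0.3995 -0.299   0.2557] [-50.4324  15.143   77.8247   0.0004  87.1113  28.4529]
pred cell px [354.7588 131.0306]
blue [365.0917 130.925 ] [361 120  10  20 120] [ 0.4584 -0.3414  0.066 ]
blue [348.4634 126.1951] [346 122   6  11  41] [ 0.4598 -0.3218  0.066 ]
blue [584.7012 373.8783] [ 556  341   53   59 2152] [ 0.1734 -0.7552  0.066 ]
[366.5556 152.7556] [362 149  10   8  45]
[335.6441 177.8475] [331 174  11   9  59]
```

```bash
python3 - <<'E'
from h import *
W=img("wrist")["pixels"]
h=cv2.cvtColor(W,cv2.COLOR_RGB2HSV)
for y in range(108,158,2):
    print(y,' '.join('%02x%02x%02x'%tuple(W[y,x]//1) for x in range(336,384,3)))
E
```

```text
108 beb3a3 beb2a2 bcb0a0 baae9f b8ac9d b7ab9c b6a99b bbaea0 e8dfd1 cabeaf b0a496 b0a496 afa294 aea293 aea192 ad9f91
110 bfb2a3 bdb1a2 bbafa0 b9ad9f b9ad9e b6aa9c e5dbcc f7f2e9 bfb2a4 b0a496 b0a496 afa395 afa293 aea192 ad9f92 ac9e91
112 beb2a3 bdb1a2 bbafa0 b9ad9e b8ac9d c7bcad fcf9f3 c2b5a7 b2a798 b2a597 b1a496 b0a395 afa393 ad9f92 ac9f92 ac9f91
114 bdb2a3 bcb1a2 bbafa1 bfb3a4 c7bcad fbf8f1 cabeaf b0a598 b0a395 b1a595 b0a394 afa394 afa294 ac9f92 ac9f92 ab9f91
116 beb2a3 bdb1a3 c0b4a6 fbfaf4 f1ece2 f0ebe2 8c888e 706f7e 8d847c 998f86 aea294 afa394 ada093 ac9f91 aca092 ab9e92
118 bcb1a2 bcb1a1 fbf9f2 f6f3eb 918d91 666884 5c5e81 585b7e 585a75 535673 7c777e aea194 aea194 ab9e91 ab9e91 ab9e91
120 cbc0b0 efeae0 d9d0c1 717389 626585 5e6081 5a5c7b 555a77 525981 515883 646683 ada194 ada093 aca092 ab9f91 aa9e90
122 fcfbf6 fdfcf8 a99f91 888283 606486 5a5e7b 626785 6d728c 535b85 515983 535b80 aea194 ada093 ac9f93 ab9f91 ab9e90
124 fdfcf8 fdfcf8 cac1b2 7680ab 6f91e3 5f6998 6b6d89 a99c97 525a83 4f5782 4d5781 ab9f92 ac9f92 ab9f91 aa9e90 aa9d8f
126 fdfcf8 fdfcf8 ede8dd 707cb1 7298ea 5c6796 5e6487 aea
[... 1099 characters left out ...]
5c42
146 b2a598 b0a497 afa395 aea194 ada193 a99d90 aca092 aca093 ab9f91 ab9e91 a99d90 a99d90 a99c8f 8b7f73 a99c8e 84593d
148 b0a496 b0a495 b0a496 aea194 ada093 ac9f92 ac9f92 ac9f92 aa9e90 aa9d90 aa9d90 aa9d90 a99d8f 83776c 998879 84593d
150 b0a497 afa295 aea294 ada193 ada092 b3a799 ac9f92 ab9e91 ab9e91 aa9e90 aa9d90 a99c8f a79b8d 94877b 89664f 84583d
152 b0a295 aea193 ada193 e2d7c8 e5dccd fcf9f3 e4daca b2a597 ab9e90 a99c8f aa9d90 a99c8f 9f9385 a6998b 875e42 85593d
154 afa295 aea194 ac9f92 fbf9f3 fdfbf6 fdfbf6 fdfbf6 e5d9ca a99c8f a89b8e a99d90 aa9d8f 83776c a69688 885b3e 885b3e
156 afa294 aea194 aca092 cec3b3 fdfbf6 fdfbf6 fdfbf6 fdfaf5 b8ab9c ab9e90 aa9c8f a99b8d 83776b 938374 775138 81563c
```

```bash
cat > cell.py <<'E'
from h import *
def cell(r,c0,zt=.066,half=6):
    # white line on the cap: brightest (low b-r) pixels inside the cap, line fit on the plane of the cap's top
    A=r["pixels"].astype(float); d=A[...,2]-A[...,0]
    pts=[];w=[]
    u0,v0=[int(round(t)) for t in c0]
    for y in range(v0-half,v0+half+1):
        xs=np.arange(u0-half,u0+half+1);k=np.clip(20-d[y,xs],0,None)
        if k.sum()>20: pts.append(onz(r,((xs*k).sum()/k.sum(),y),zt)[:2])
    P=np.array(pts,np.float32);vx,vy,x,y=cv2.fitLine(P,cv2.DIST_HUBER,0,.001,.001).ravel()
    return (P[0]+P[-1])/2,np.degrees(np.arctan2(vy,vx))%180,np.linalg.norm(P[0]-P[-1]),P
E
python3 - <<'E'
from cell import *
W=img("wrist"); c,a,L,P=cell(W,(358.5,132)); print(c,a,L)
print(onz(W,(358.3,132),.066)); s=telemetry.observe();R=np.array(s["tool_rot"]);print(R.T@(np.r_[c,.066]-s["position"]))
m=(W["pixels"][105:160,335:385,2].astype(int)-W["pixels"][105:160,335:385,0]>8)
ys,xs=np.nonzero(m);print(xs.min()+335,xs.max()+335,ys.min()+105,ys.max()+105)
E
```

```text
[ 0.4559 -0.3344] 28.755331 0.013879947
[ 0.456  -0.3348  0.066 ]
[0.0485 0.0454 0.1901]
344 370 116 144
```

```bash
python3 nudge.py '[[0,0,0,-7.5,0.06],[0,0,0,-7.5,0.06],[0,0.028,0.035,0,0.06],[0,0.028,0.035,0,0.06],[0,0,0,0,0.06],[0,0,0,0,0.06]]'
python3 - <<'E'
from cell import *
W=img("wrist","w11"); s=telemetry.observe();R=np.array(s["tool_rot"]);print(s["position"],R[:,0])
px=proj(W,[.456,-.3346,.066]);print(px)
for hf in (8,9,10): 
    c,a,L,P=cell(W,px,half=hf); print(c,a,L,R.T@(np.r_[c,.066]-s["position"]))
x0,y0=int(px[0])-70,int(px[1])-60; cv2.imwrite("pics/c11.png",cv2.resize(W["pixels"][y0:y0+150,x0:x0+150],None,fx=4,fy=4,interpolation=cv2.INTER_NEAREST)[:,:,::-1]);print(x0,y0)
E
```

```text
time_s: 22.25
position: [0.424, -0.3495, 0.186]
tool_rot: [[0.899, 0.437, -0.001], [0.437, -0.899, 0.001], [-0.0, -0.002, -1.0]]
ft_force: [0.8, 0.5, 0.6]
grip_width: 0.06
gripper_force: 0.0
[ 0.4242 -0.3495  0.1872] [0.8992 0.4376 0.0002]
[318.6055 154.1122]
[ 0.4559 -0.3343] 28.87015 0.01481329 [0.0351 0.0001 0.1212]
[ 0.4559 -0.3343] 28.901077 0.016666342 [0.0351 0.0002 0.1212]
[ 0.4559 -0.3344] 28.926464 0.018526377 [0.0351 0.0003 0.1212]
248 94
```

View pics/c11.png

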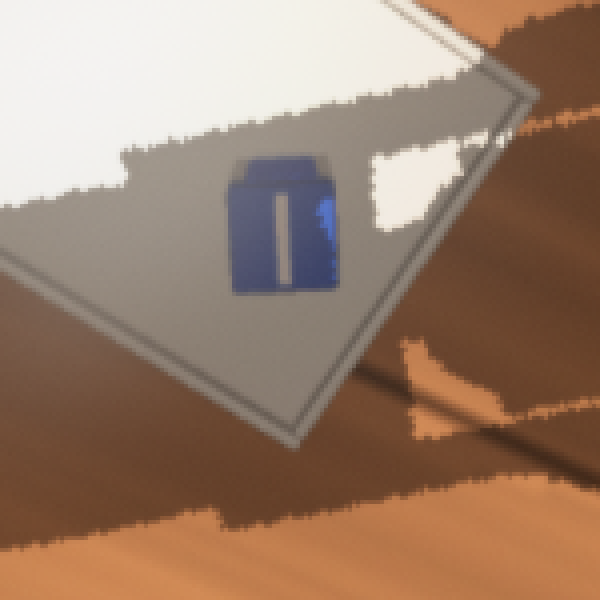

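The close view shows the blue cap at crop x 230–338, y 183–292, with its white line nearly along the tool's x. That puts the cell at (0.4559, -0.3343), yaw 28.9°, with clear faces fore and aft of the tool and frosted sides towards the fingers.

```bash
python3 nudge.py '[[0,0,0,-3,0.06],[0.035,0.0018,0,0,0.06],[0,0,0.04,0,0.06],[0,0,0.04,0,0.06],[0,0,0.04,0,0.06],[0,0,0.025,0,0.06],[0,0,0.01,0,0.06],[0,0,0.005,0,0.06],[0,0,0,0,0.06],[0,0,0,0,0.06]]'; python3 nudge.py '[[0,0,0,0,0.02],[0,0,0,0,0.02],[0,0,0,0,0.02],[0,0,0,0,0.02],[0,0,0,0,0.02],[0,0,0,0,0.02],[0,0,0,0,0.02],[0,0,0,0,0.02]]' 30
```

```text
time_s: 23.3
position: [0.4563, -0.3349, 0.0281]
tool_rot: [[0.875, 0.484, 0.002], [0.484, -0.875, -0.002], [0.001, 0.003, -1.0]]
ft_force: [-0.0, 0.0, 0.3]
grip_width: 0.0602
gripper_force: 0.0
time_s: 24.1
position: [0.4559, -0.3345, 0.0271]
tool_rot: [[0.875, 0.484, 0.001], [0.484, -0.875, -0.001], [0.0, 0.001, -1.0]]
ft_force: [-0.6, 1.2, 6.2]
grip_width: 0.0246
gripper_force: 31.5
```

```bash
python3 nudge.py '[[0,0,-0.01,0,0.02],[0,0,-0.03,0,0.02],[0,0,-0.04,0,0.02],[0,0,-0.04,0,0.02],[0,0,-0.04,0,0.02],[0,0,-0.04,0,0.02],[0,0,-0.013,0,0.02],[0,0,0,-8,0.02],[0,0,0,-8,0.02],[0,0,0,-8,0.02]]'; python3 nudge.py '[[0,0,0,-8,0.02],[0,0,0,-8,0.02],[0,0,0,-8,0.02],[0,0,0,-8,0.02],[0,0,0,-8,0.02],[0,0,0,-8.25,0.02],[0.0342,0.0196,0,0,0.02],[0.0342,0.0196,0,0,0.02],[0.0342,0.0196,0,0,0.02],[0.0342,0.0196,0,0,0.02]]'; python3 nudge.py '[[0.0342,0.0196,0,0,0.02],[0.0342,0.0196,0,0,0.02],[0.0342,0.0196,0,0,0.02],[0.0342,0.0196,0,0,0.02],[0.0342,0.0196,0,0,0.02],[0,0,0,0,0.02],[0,0,0,0,0.02]]'
python3 - <<'E'
from h import *
W=img("wrist","w12"); s=telemetry.observe(); print(s["time_s"],s["position"],s["q"],s["tool_rot"])
px=proj(W,[.5555,.0709,.054]);print(px)
A=W["pixels"]; u,v=map(int,px)
for y in range(v-50,v+55,5): print(y,' '.join('%02x%02x%02x'%tuple(A[y,x]) for x in range(u-60,u+62,6)))
E
```

```text
time_s: 25.1
position: [0.4555, -0.3341, 0.2399]
tool_rot: [[0.598, 0.801, -0.0], [0.801, -0.598, 0.0], [0.0, -0.0, -1.0]]
ft_force: [-0.6, -0.3, -0.9]
grip_width: 0.0243
gripper_force: 30.7
time_s: 26.1
position: [0.5062, -0.1834, 0.2398]
tool_rot: [[-0.193, 0.981, -0.0], [0.981, 0.193, 0.0], [0.0, 0.0, -1.0]]
ft_force: [0.3, -0.3, -1.1]
grip_width: 0.0242
gripper_force: 30.7
time_s: 26.8
position: [0.569, 0.0025, 0.2395]
tool_rot: [[-0.195, 0.981, -0.0], [0.981, 0.195, -0.0], [-0.0, -0.0, -1.0]]
ft_force: [-0.2, -0.5, -1.6]
grip_width: 0.0244
gripper_force: 30.8
26.85 [0.5689 0.0016 0.2396] [-11.7492  22.9184  68.792   -0.0187  88.3019 -22.9253] [[-0.1938  0.981  -0.0003]
 [ 0.981   0.1938 -0.0003]
 [-0.0002 -0.0003 -1.    ]]
[319.4125 112.6195]
62 4a3d34 4c4139 6a5f58 6c635d 6b635d 6a625e 67625c 66605b 605d58 474845 716e6d 494a47 54524f 555250 53504f 504d4c 4f4c4a 4e4a47 4c4948 4b4745 494444
67 4e4036 52453d 594c45 72655f 706660 6d655f 69615e 655f5a 615d59 464644 716c6c 474846 565451 555251 534f4f 514e4b 504d4a 4d4948 4d4948 4a4646 4a4544
72 5a493e 5e4e44 62544b 756963 716861 6d64
[... 2120 characters left out ...]
35450 605350 e0af64 f9de7b e2b062 534947 504644 4c4443 49413f 48403f 433c3c 433e3c 413c3a 3f3838
147 614c3f 614c41 604d42 6b5951 6a5953 685953 665752 635550 60524f e3b266 f9db7b e2b061 514846 4c4342 494141 48403f 433d3d 433b3b 413b3a 413a3a 413b3a
152 624d3f 634e42 634f44 6d5a52 6c5a53 6a5952 665652 635450 5e514e e3b366 f9db79 e1af60 504645 4e4544 494141 474140 443c3c 423c3b 413a39 403a38 3f3838
157 685145 655044 634f44 6e5a52 6c5a53 695952 675751 62544f 5e504c e5b366 f9dd7a e2b061 4e4442 4b4241 48403f 443c3c 433c3b 423b3a 413a39 413a3a 403a38
162 6e574c 685145 665045 644f46 614e46 685750 655551 a3938f a39390 e0af6a f9db79 dbad65 9e8e8c 9d8e8c 473f3e 443c3c 433c3b 413a3a 3f3737 413a38 3f3837
```

```bash
cat > seat.py <<'E'
from h import *
W=img("wrist"); s=telemetry.observe(); A=W["pixels"].astype(int)
m=((A[...,2]-A[...,0]>2)&(A[...,1]>75)).astype(np.uint8); k=np.zeros_like(m); k[60:200,240:400]=1
n,l,st,c=cv2.connectedComponentsWithStats(m*k); i=1+np.argmax(st[1:,4]); print(st[i])
ys,xs=np.nonzero(l==i); r=cv2.minAreaRect(np.c_[xs,ys].astype(np.float32)); print(r)
x0,y0,w,h,_=st[i]; 
Q=np.array([onz(W,p,.054) for p in ((x0-.5,y0-.5),(x0+w-.5,y0-.5),(x0+w-.5,y0+h-.5),(x0-.5,y0+h-.5))])
print("sides",[np.linalg.norm(Q[j]-Q[j-1]).round(4) for j in range(4)],"centre",Q.mean(0)); e=Q[0]-Q[3]; print("yaw",np.degrees(np.arctan2(e[1],e[0])))
R=np.array(s["tool_rot"]); print("pos",s["position"],"tool delta",R.T@(Q.mean(0)-s["position"]))
E
python3 seat.py
```

```text
[ 299   89   44   45 1826]
((320.5, 111.0), (44.0, 43.0), 90.0)
sides [np.float64(0.047), np.float64(0.0469), np.float64(0.047), np.float64(0.0492)] centre [0.5565 0.0714 0.054 ]
yaw 99.93822078006103
pos [0.5689 0.0011 0.2396] tool delta [0.0714 0.0014 0.1856]
```

```bash
python3 nudge.py '[[0.018,0.0007,0.02,0,0.02],[0.018,0.0007,0.02,0,0.02],[0,0,0.024,0,0.02],[0,0,0,0,0.02],[0,0,0,0,0.02],[0,0,0,0,0.02]]'; python3 seat.py
```

```text
time_s: 27.5
position: [0.5642, 0.0365, 0.1769]
tool_rot: [[-0.192, 0.981, 0.002], [0.981, 0.192, -0.0], [-0.001, 0.002, -1.0]]
ft_force: [-0.1, -0.5, -1.1]
grip_width: 0.0247
gripper_force: 30.6
[ 292  125   52   54 2657]
((317.4999694824219, 151.5), (50.99999237060547, 52.99999237060547), -0.0)
sides [np.float64(0.0503), np.float64(0.047), np.float64(0.0503), np.float64(0.0499)] centre [0.5556 0.0723 0.054 ]
yaw 99.4186122206986
pos [0.5642 0.0367 0.1768] tool delta [ 0.0367 -0.0018  0.1228]
```

```bash
python3 - <<'E'
from h import *
W=img("wrist"); A=W["pixels"].astype(int); s=telemetry.observe();R=np.array(s["tool_rot"])
g=A.sum(2)//3
for y in (130,152,172): print(y,"cols 286..350",g[y,286:350].tolist())
for x in (297,318,338): print(x,"rows 118..186",g[118:186,x].tolist())
m=((A[...,2]-A[...,0]>2)&(A[...,1]>75))
print(m[120:182,285:350].sum(0).tolist()); print(m[120:182,285:350].sum(1).tolist())
E
```

```text
130 cols 286..350 [88, 89, 88, 88, 88, 105, 159, 183, 185, 185, 184, 185, 183, 183, 183, 183, 182, 184, 183, 183, 182, 183, 181, 181, 182, 182, 181, 182, 182, 182, 181, 181, 181, 181, 182, 181, 180, 181, 181, 180, 180, 181, 181, 181, 182, 182, 181, 181, 181, 181, 181, 180, 181, 180, 181, 181, 180, 165, 83, 70, 71, 71, 69, 70]
152 cols 286..350 [87, 87, 86, 86, 85, 90, 118, 169, 174, 173, 174, 174, 173, 167, 141, 128, 123, 98, 85, 96, 100, 118, 170, 175, 175, 175, 174, 175, 175, 175, 174, 175, 175, 175, 176, 177, 176, 177, 175, 176, 177, 177, 177, 176, 165, 109, 118, 134, 139, 151, 175, 177, 177, 178, 178, 176, 165, 99, 66, 64, 63, 65, 64, 63]
172 cols 286..350 [80, 81, 80, 80, 79, 80, 99, 156, 168, 168, 168, 168, 169, 168, 168, 168, 167, 169, 168, 168, 168, 170, 169, 170, 169, 170, 170, 171, 170, 169, 171, 171, 170, 170, 171, 171, 171, 172, 171, 172, 172, 172, 172, 171, 171, 172, 171, 172, 171, 172, 173, 173, 173, 174, 172, 162, 103, 64, 59, 59, 60, 59, 59, 59]
297 rows 118..186 [86, 88, 86, 86, 87, 85, 88, 89, 93, 111, 152, 183, 185, 182, 183, 182, 182, 181, 182, 180, 180, 180, 180,
[... 702 characters left out ...]
80, 179, 179, 179, 178, 179, 178, 178, 179, 177, 177, 177, 177, 178, 177, 177, 176, 176, 176, 175, 175, 175, 174, 174, 175, 175, 174, 173, 173, 173, 173, 173, 173, 173, 173, 170, 145, 72, 58, 57, 58, 57, 56, 57]
[0, 0, 0, 0, 0, 0, 0, 10, 51, 51, 51, 51, 52, 52, 52, 52, 53, 53, 53, 28, 45, 51, 53, 52, 53, 53, 54, 54, 54, 54, 53, 53, 53, 53, 53, 54, 54, 54, 54, 54, 54, 53, 53, 53, 53, 53, 53, 53, 53, 53, 53, 53, 53, 53, 53, 53, 53, 51, 24, 0, 0, 0, 0, 0, 0]
[0, 0, 0, 0, 0, 15, 40, 46, 51, 52, 52, 52, 52, 52, 52, 52, 52, 52, 52, 51, 49, 49, 50, 50, 50, 50, 50, 50, 50, 50, 48, 49, 50, 50, 49, 49, 49, 49, 49, 49, 49, 49, 48, 47, 47, 49, 49, 50, 50, 50, 50, 50, 50, 50, 50, 50, 50, 50, 44, 0, 0, 0]
```

```bash
python3 - <<'E'
from h import *
W=img("wrist"); s=telemetry.observe();R=np.array(s["tool_rot"])
for z in (.054,): print(s["position"],R.T@(onz(W,(317.5,153.1),z)-s["position"]))
print([np.linalg.norm(onz(W,a,.054)-onz(W,b,.054)) for a,b in (((292.4,153),(342.7,153)),((318,127.7),(318,178.4)))])
E
```

```text
[0.564  0.037  0.1764] [ 0.036  -0.0017  0.1224]
[np.float64(0.04686628586520594), np.float64(0.04730033344182573)]
```

```bash
python3 nudge.py '[[0.018,-0.0008,0,0,0.02],[0.018,-0.0009,0,0,0.02],[0,0,0.03,0,0.02],[0,0,0.03,0,0.02],[0,0,0.02,0,0.02],[0,0,0.01,0,0.02],[0,0,0,0,0.02],[0,0,0,0,0.02]]'; python3 nudge.py '[[0,0,0.003,0,0.02],[0,0,0.003,0,0.02],[0,0,0.003,0,0.02],[0,0,0.003,0,0.02],[0,0,0,0,0.02]]'
```

```text
time_s: 28.45
position: [0.5556, 0.0723, 0.0865]
tool_rot: [[-0.193, 0.981, 0.002], [0.981, 0.193, -0.0], [-0.001, 0.002, -1.0]]
ft_force: [-0.4, -0.1, -0.5]
grip_width: 0.0244
gripper_force: 30.7
time_s: 28.95
position: [0.5559, 0.0718, 0.0744]
tool_rot: [[-0.194, 0.981, 0.003], [0.981, 0.194, -0.001], [-0.002, 0.003, -1.0]]
ft_force: [1.5, -2.9, -0.5]
grip_width: 0.0244
gripper_force: 30.7
```

```bash
python3 nudge.py '[[0,0,0.002,0,0.02],[0,0,0.002,0,0.02],[0,0,0.002,0,0.02],[0,0,0,0,0.02]]';python3 nudge.py '[[0,0,0.003,0,0.02],[0,0,0.003,0,0.02],[0,0,0.003,0,0.02],[0,0,0,0,0.02]]'
```

```text
time_s: 29.35
position: [0.556, 0.0715, 0.0675]
tool_rot: [[-0.193, 0.981, 0.002], [0.981, 0.193, -0.001], [-0.002, 0.002, -1.0]]
ft_force: [3.3, -5.2, 1.0]
grip_width: 0.0245
gripper_force: 30.8
time_s: 29.75
position: [0.556, 0.0714, 0.0584]
tool_rot: [[-0.193, 0.981, 0.002], [0.981, 0.193, -0.002], [-0.002, 0.002, -1.0]]
ft_force: [3.3, -5.8, -1.0]
grip_width: 0.0241
gripper_force: 30.6
```

```bash
python3 nudge.py '[[-0.0008,0,0.002,0,0.02],[0,0,0.003,0,0.02],[0,0,0.002,0,0.02],[0,0,0.001,0,0.02],[0,0,0,0,0.02]]';python3 nudge.py '[[0,0,0.001,0,0.02],[0,0,0,0,0.02],[0,0,0,0,0.02]]'
```

```text
time_s: 30.25
position: [0.556, 0.0713, 0.0505]
tool_rot: [[-0.193, 0.981, 0.002], [0.981, 0.193, -0.001], [-0.001, 0.002, -1.0]]
ft_force: [4.7, -5.0, 1.1]
grip_width: 0.0245
gripper_force: 30.9
time_s: 30.55
position: [0.556, 0.0713, 0.0496]
tool_rot: [[-0.193, 0.981, 0.002], [0.981, 0.193, -0.001], [-0.001, 0.002, -1.0]]
ft_force: [4.4, -3.5, 3.1]
grip_width: 0.0244
gripper_force: 31.1
```

Expected home is at 0.049, so I'll press on in half-millimetre steps until the floor is felt.

```bash
python3 nudge.py '[[0,0,0.0005,0,0.02],[0,0,0.0005,0,0.02],[0,0,0,0,0.02],[0,0,0,0,0.02]]'; python3 nudge.py '[[0,0,0.0005,0,0.02],[0,0,0.0005,0,0.02],[0,0,0,0,0.02],[0,0,0,0,0.02]]'
```

```text
time_s: 30.95
position: [0.556, 0.0712, 0.0491]
tool_rot: [[-0.194, 0.981, 0.003], [0.981, 0.194, -0.001], [-0.001, 0.002, -1.0]]
ft_force: [2.0, -5.1, 6.2]
grip_width: 0.0248
gripper_force: 31.6
time_s: 31.35
position: [0.556, 0.0712, 0.049]
tool_rot: [[-0.194, 0.981, 0.003], [0.981, 0.194, -0.001], [-0.001, 0.003, -1.0]]
ft_force: [0.1, -4.2, 15.5]
grip_width: 0.0243
gripper_force: 32.8
```

Firm contact is at 0.049, as expected for the floor. Release and withdraw.

```bash
python3 nudge.py '[[0,0,-0.001,0,0.02],[0,0,0,0,0.03],[0,0,0,0,0.045],[0,0,0,0,0.045],[0,0,0,0,0.045],[0,0,0,0,0.045],[0,0,-0.01,0,0.045],[0,0,-0.03,0,0.045],[0,0,-0.04,0,0.045],[0,0,-0.04,0,0.045]]'; python3 nudge.py '[[-0.03,0,-0.02,0,0.045],[-0.04,0,0,0,0.045],[0,0,0,0,0.045],[0,0,0,0,0.045]]'
python3 - <<'E'
from cell import *
W=img("wrist","w20"); s=telemetry.observe(); print(s["time_s"],s["position"])
px=proj(W,[.556,.0713,.088]); A=W["pixels"].astype(int); m=((A[...,2]-A[...,0]>35)).astype(np.uint8)
n,l,st,c=cv2.connectedComponentsWithStats(m); print(px)
for i in range(1,n):
    if st[i][4]>40 and abs(c[i]-px).max()<60: print(st[i],c[i],onz(W,c[i],.088))
C,a,L,P=cell(W,px,.088,9); print(C,a,L)
u,v=map(int,px)
for y in range(v-16,v+17,4): print(y,' '.join('%02x%02x%02x'%tuple(A[y,x]) for x in range(u-20,u+21,4)))
S=img("scene")
for b in blobs(S,(0,120,80),(7,255,255),4,(260,80,420,260),True): print(b[0],b[1])
E
```

```text
time_s: 32.35
position: [0.5547, 0.0717, 0.1705]
tool_rot: [[-0.194, 0.981, -0.0], [0.981, 0.194, 0.0], [0.0, -0.0, -1.0]]
ft_force: [-0.0, 0.3, -0.4]
grip_width: 0.0448
gripper_force: 0.0
time_s: 32.75
position: [0.5685, 0.0025, 0.1888]
tool_rot: [[-0.192, 0.981, -0.0], [0.981, 0.192, 0.0], [0.0, 0.0, -1.0]]
ft_force: [-0.3, 0.9, -0.5]
grip_width: 0.0448
gripper_force: 0.0
32.8 [0.5683 0.0033 0.1886]
[320.8192 116.7895]
[304  99  32  33 868] [319.1659 115.1878] [0.5544 0.0723 0.088 ]
[0.555  0.0709] 101.14386 0.014324843
100 e0dee6 969bb5 678bdb 678bdc 668adc 658adb 678cdd 658adb 678bdc 999aa9 d7d6e2
104 dedce5 6c81ba 85cefe 83ccfe 88cdfe ffffff 7dc6fe 7bc4fe 79c2fe 9b9baa d8d6e2
108 dedbe4 7f8ebf 84cbfe 83cafe 88cbfe ffffff 7cc4fe 7bc4fe 79c1fe 8c8b99 d6d4e1
112 dcd8e4 808ec3 84c9fe 82c7fe 88c9fe ffffff 7cc2fe 79c0fe 78befe 797886 d5d3e0
116 dbd7e3 818ec0 82c5fe 80c2fe 88c6fe ffffff 7bc0fe 7abffe 76bbfe 9d9cab d4d3e0
120 d9d6e2 8490bf 83c3fe 81c1fe 88c5fe ffffff 7cbefe 7abdfe 76b9fd 8c8b99 d3d0de
124 d8d5e1 989fc6 82c0fe 80befe 86c1fe ffffff 7abbfe 79bafe 74b6fd 888694 d2d1dd
128 d7d3df 999fc6 81bdfd 80bbfd 86c0fd ffffff 79b9fd 79b8fd 73b2fd 9f9dac d0cddc
132 d5d1de b1aebb aeaec1 817f94 7e7d94 7d7b93 7c7b91 7a7990 787688 84818f ceccda
[366.5556 152.7556] [362 149  10   8  45]
[335.6441 177.8475] [331 174  11   9  59]
```

The cell stands square in the holder: its line is at 101.1° against the light path's 101°, and its centre is within about 1 mm. The cover and fasteners are unchanged.

```bash
python3 -c "
from rig import env, optics, telemetry, close_job
print(close_job())"
```

```text
the job is handed in; nothing more can be done
None
```

The job is handed in at about 33 s (the verdict was not shown): both fasteners are unlocked, the cover stands open at about 98°, and the blue cell sits fully home in the holder with its clear faces in the light path.

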